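Close the finishing bench: cap the tubs, hang the job baskets

ROBOT

A 6-joint arm with a two-finger parallel gripper is mounted at the origin on the work surface. World frame = base frame: x ahead of the robot, y to its left, z up, the work surface at z = 0. Lengths are in m, angles in rad, forces in N, time in s.
With the tool pointing down it reaches from about 0.3 to 0.775 m from the base axis. Payload 14.6 kg.
Tool frame: the origin (TCP) lies on the centre line of the jaws, within the pads' length; the fingertips stand 19 mm ahead of it and the grasp point (between the pads) is the TCP; z points along the fingers, y is the line along which they close (so a half turn about z gives the same grasp; the last joint's range is limited). The gripper opens to 94 mm and grips with 3 to 60 N. Pads are 16 mm wide; open, the fingers measure 119 mm over their backs; the gripper's body (75 mm by 177 mm) begins 78 mm behind the grasp point.
Start: joints at [-1.388, 0.3, 1.521, -0, 1.321, -0.067], TCP at [0.136, -0.533, 0.224] pointing down, gripper open.
Joint ranges: [-3.03, 3.03], [-0.79, 2.21], [0.23, 2.52], [-1.04, 4.18], [0, 3.07], [-2.55, 2.55]. Speed limits (rad/s): [2.22, 2.22, 2.57, 3.14, 3.14, 3.14].

INTERFACE

Orientations are given as [roll, pitch, yaw] about the fixed x, y, z axes, in that order (R = Rz(yaw) Ry(pitch) Rx(roll)).
In Python, from station import get_obs, camera, workorder gives the robot as it stands.
- The arm moves only by the tool play_rows, never from a script. Its argument "motion" is a list that holds one entry, the list of rows, each a list of 7 numbers: the shift along the tool's x, y, z as a fraction of full scale, then the turn, a rotation vector about the tool's x, y, z as a fraction of full scale, then the opening, from -1 (shut) to 1 (fully open). In form: [[[x, y, z, ax, ay, az, grip], ...]]. A call has 1 to 10 rows; each row is the pose to reach, as a shift and turn from the pose commanded when the call began, along the tool's axes at that moment, turning the shorter way round; what a row does not reach only later rows make up. Full scale, the value 1, is 0.25 m for a shift and 2 pi rad for a turn. A row lasts 1/10 s, in which the tool goes at most 50 mm and 8.59 degrees, less where a joint would pass 70% of its speed; a pose out of reach is approached as far as the arm can. A call with a number of a shift or a turn outside -1 to 1 is refused whole. A call with a gripper value outside its range is refused whole. The fingers move at their own pace and stop on an object; "grip_force" is the grip in N (left out, the last holds). Time passes only in rows, so rows that repeat a pose let the fingers close. It gives the time, the measured TCP pose, the force, the opening and the grip force at its end, in the units of the state.
- get_obs(): the state, without advancing time (a new reading comes with each control period).
- camera(name): name is "scene" or "top" or "wrist"; returns a dict with "frame" (480x640x3 uint8, red, green, blue), "z_map" (480x640 float32, m along the optical axis (not along the pixel's ray), 0 where there is no reading), "camera_matrix" (3x3 intrinsics, pixels), "D" ([k1, k2, p1, p2, k3] as OpenCV has them; the pictures are not rectified), "T" (4x4, takes a point from camera to world coordinates); the wrist camera has in their place "T_tool_cam" (4x4, takes a point from camera to tool coordinates, whose origin is the TCP and whose axes are the flange's). Camera axes: x right, y up, looking along -z (the intrinsics and any distortion apply to the point x, -y, -z); pixel columns grow to the right and rows downward; lengths in m; the calibration is good to about 2 mm. A picture is of the moment at which its call begins: read the wrist's pose just before it.
- workorder.hand_in(): hands the job in; it is judged then, once.
The state is a dict: "time_s": time; "qpos": joint angles; "joint_vel": joint speeds; "tau": joint torques, N m; "ee_pos": TCP position; "eef_rot": TCP orientation; "force": force on the tool from outside, world axes, zero at the start; "moment": the same for the moment, N m; "grip_width": finger opening in m; "grip_force": force on a finger pad.
Only numpy, scipy, OpenCV 4.12 (cv2) and the standard library are available. Lean on these libraries where they do the work, as an engineer would, in place of code of your own. Each camera call takes 0.05 s, during which the arm holds its last target. There are 200 camera calls.

TASK

Clear up the packing bench at the end of the print run: put onto every open tub the lid of its own colour so that it sits fully seated and level, and hang every job basket by its handle bar over both prongs of the hook stand of its own colour, hanging free and still. There may be fewer tubs or baskets than lids and hooks: a lid without a tub simply stays on the table. Do not tip over any tub or basket, and leave the other things on the bench where they are.

Things in the scene. Friction and masses are not known exactly. Their poses are not given: they have to be found in the camera images.
- hook_red: red fixed hook stand, origin on the table. Two level steel prongs 8 mm thick, at y = +-32 mm, top at z = 250 mm, run from a red cross piece on a post (front face x = +85, top z = 255 mm) towards the stand's own -x (the robot's side), turn up at x = -20, tips x = -32, z = 270 mm. A hung bar lies on both, between tips and cross piece, best at x = +20. Foot 6 mm thick
- hook_blue: blue fixed hook stand, origin on the table. Two level steel prongs 8 mm thick, at y = +-32 mm, top at z = 250 mm, run from a blue cross piece on a post (front face x = +85, top z = 255 mm) towards the stand's own -x (the robot's side), turn up at x = -20, tips x = -32, z = 270 mm. A hung bar lies on both, between tips and cross piece, best at x = +20. Foot 6 mm thick
- hook_yellow: yellow fixed hook stand, origin on the table. Two level steel prongs 8 mm thick, at y = +-32 mm, top at z = 250 mm, run from a yellow cross piece on a post (front face x = +85, top z = 255 mm) towards the stand's own -x (the robot's side), turn up at x = -20, tips x = -32, z = 270 mm. A hung bar lies on both, between tips and cross piece, best at x = +20. Foot 6 mm thick
- tub_red: red open round plastic tub, outside diameter 78 mm, inside 68 mm, 70 mm tall, about 450 g, loose; origin at the centre of its underside, z up. May be absent
- lid_red: red loose lid, origin at the centre of its underside: plug of diameter 63 mm (z = 0 to 8 mm) that drops into a tub's mouth, disc of diameter 74 mm (z = 8 to 13 mm), black round knob of diameter 24 mm (z = 13 to 45 mm). Seated, the disc lies on the tub's rim, the lid's origin 62 mm above the tub's
- tub_blue: blue open round plastic tub, outside diameter 78 mm, inside 68 mm, 70 mm tall, about 450 g, loose; origin at the centre of its underside, z up. May be absent
- lid_blue: blue loose lid, origin at the centre of its underside: plug of diameter 63 mm (z = 0 to 8 mm) that drops into a tub's mouth, disc of diameter 74 mm (z = 8 to 13 mm), black round knob of diameter 24 mm (z = 13 to 45 mm). Seated, the disc lies on the tub's rim, the lid's origin 62 mm above the tub's
- tub_yellow: yellow open round plastic tub, outside diameter 78 mm, inside 68 mm, 70 mm tall, about 450 g, loose; origin at the centre of its underside, z up. May be absent
- lid_yellow: yellow loose lid, origin at the centre of its underside: plug of diameter 63 mm (z = 0 to 8 mm) that drops into a tub's mouth, disc of diameter 74 mm (z = 8 to 13 mm), black round knob of diameter 24 mm (z = 13 to 45 mm). Seated, the disc lies on the tub's rim, the lid's origin 62 mm above the tub's
- tub_green: green open round plastic tub, outside diameter 78 mm, inside 68 mm, 70 mm tall, about 450 g, loose; origin at the centre of its underside, z up. May be absent
- lid_green: green loose lid, origin at the centre of its underside: plug of diameter 63 mm (z = 0 to 8 mm) that drops into a tub's mouth, disc of diameter 74 mm (z = 8 to 13 mm), black round knob of diameter 24 mm (z = 13 to 45 mm). Seated, the disc lies on the tub's rim, the lid's origin 62 mm above the tub's
- basket_red: red job basket full of cards, 80 (x) by 120 (y) by 60 mm tall, 250 to 500 g, loose; origin at the centre of its underside. Fixed arch handle over its middle: black square bar 12 x 12 mm along its y, 100 mm clear between the uprights, bar's underside 119 mm above the basket's underside. The same front and back. May be absent
- basket_red_bar (a point): centre of the red basket's handle bar (125 mm above the basket's underside)
- basket_blue: blue job basket full of cards, 80 (x) by 120 (y) by 60 mm tall, 250 to 500 g, loose; origin at the centre of its underside. Fixed arch handle over its middle: black square bar 12 x 12 mm along its y, 100 mm clear between the uprights, bar's underside 119 mm above the basket's underside. The same front and back. May be absent
- basket_blue_bar (a point): centre of the blue basket's handle bar (125 mm above the basket's underside)
- basket_yellow: yellow job basket full of cards, 80 (x) by 120 (y) by 60 mm tall, 250 to 500 g, loose; origin at the centre of its underside. Fixed arch handle over its middle: black square bar 12 x 12 mm along its y, 100 mm clear between the uprights, bar's underside 119 mm above the basket's underside. The same front and back. May be absent
- basket_yellow_bar (a point): centre of the yellow basket's handle bar (125 mm above the basket's underside)
- stamp: hand stamp: wooden block 45 x 65 mm with a dark red turned handle, 78 mm tall; a bystander, leave it alone; origin under its centre
- tape_roll: roll of brown tape lying flat, diameter 110 mm, 48 mm tall; a bystander, leave it alone; origin under its centre
- card_stack: stack of white cards 90 x 55 x 60 mm; a bystander, leave it alone; origin under its centre
- stapler: blue and black stapler 150 mm long, 53 mm tall; a bystander, leave it alone; origin under its centre
- glue: white glue bottle, diameter 56 mm, 130 mm tall; a bystander, leave it alone; origin under its centre

How it is judged:
By the outcome, as a careful person would: the job done as asked, in the order asked, and still so for the second after the job is handed in, with the robot touching nothing.
Of tub_red, tub_blue, tub_yellow, tub_green only 3 to 4 are there at a start; the rules pass over those that are not, and their reading is None.
Of basket_red, basket_blue, basket_yellow only 2 to 3 are there at a start; the rules pass over those that are not, and their reading is None.
At some moment in a run one of tub_red, tub_blue, tub_yellow, tub_green, basket_red, basket_blue, basket_yellow may be knocked a few centimetres aside while the robot is not near it.
It also fails if it takes over 210 s, if anything falls off the work surface, if the arm or the gripper's body presses on something with over 40 N, if the wrist force passes 120 N, or if a joint passes its speed limit or range.

## Working session

There is one attempt and no reset: what is moved stays moved. The work goes in short steps, Python scripts to look and compute and a tool call to move; the robot and the scene stay as the last step left them, time stands still between calls to the robot, and variables do not carry over. Pictures are saved under pics/ and viewed, at most 14 in all, crops included, and the job is handed in when it is done.

Besides the shell and the picture viewer there is one more tool, called after "Request:" as name(argument=value, ...) on one line, values as JSON. play_rows: Moves the arm, as the interface text tells. Its arguments: {"type":"object","properties":{"motion":{"type":"array"},"grip_force":{"type":"number"}},"required":["motion"]}

```bash
ls; mkdir -p pics; python3 - <<'E'
from station import get_obs, camera
import cv2,numpy as np
o=get_obs(); print(o)
for n in ("scene","top"):
    c=camera(n); cv2.imwrite(f"pics/{n}0.png",c["frame"][:,:,::-1]); np.savez(f"{n}0.npz",**c)
    print(n,c["camera_matrix"].round(1).tolist(),np.round(c["D"],3),c["T"].round(3).tolist())
E
```

```text
pics
{'time_s': 0.0, 'qpos': array([-1.38760658e+00,  3.00456322e-01,  1.52160042e+00,  2.54067693e-05,
        1.32065492e+00, -6.65859726e-02]), 'joint_vel': array([-0.00090817,  0.00015038,  0.00079619, -0.00011059,  0.00144038,
        0.00074824]), 'tau': array([ 3.90468820e-03, -5.31803226e+01, -3.52733839e+01,  7.09769432e-02,
        2.43294309e-02, -9.81603193e-05]), 'ee_pos': array([ 0.13591999, -0.5326958 ,  0.22388623]), 'eef_rot': array([-3.14047776e+00, -9.90100822e-05,  2.49769366e-01]), 'force': array([-0.09545908, -0.60420447,  0.02253552]), 'moment': array([ 0.04432491, -0.01629442, -0.01540571]), 'grip_force': 0.0, 'grip_width': 0.09407417266926743}
scene [[465.0, 0.0, 313.2], [0.0, 465.0, 238.0], [0.0, 0.0, 1.0]] [-0.057  0.     0.     0.     0.   ] [[-0.273, -0.584, 0.764, 1.432], [0.962, -0.175, 0.21, 0.262], [0.011, 0.793, 0.61, 0.807], [0.0, 0.0, 0.0, 1.0]]
top [[605.7, 0.0, 311.2], [0.0, 605.7, 245.0], [0.0, 0.0, 1.0]] [0.012 0.    0.    0.    0.   ] [[-0.006, 0.997, -0.082, 0.462], [-1.0, -0.007, -0.017, 0.006], [-0.017, 0.082, 0.996, 1.609], [0.0, 0.0, 0.0, 1.0]]
```

View pics/top0.png

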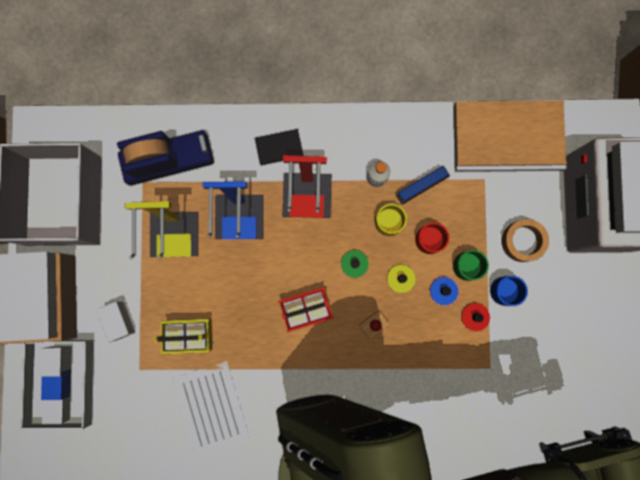

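View pics/scene0.png

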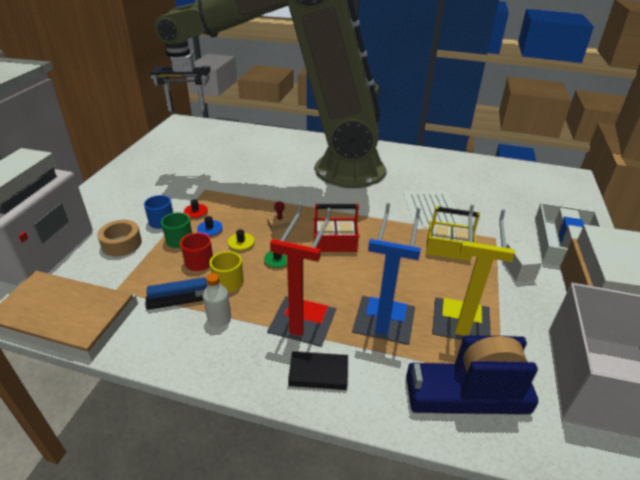

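Top view: tubs yellow (390,219), red (432,237), green (471,265) and blue (508,291). Lids are green (354,263), yellow (401,278), blue (444,290) and red (475,317). Baskets are red (306,309) and yellow (185,336), with no blue basket. Hook cross pieces are at about (304,158), (225,184) and (147,205). The scene view agrees.

```bash
cat > h.py <<'E'
import numpy as np, cv2
from station import get_obs, camera
from scipy.spatial.transform import Rotation as R
HUE={'red':((0,8),(172,180)),'yellow':((22,35),),'green':((50,85),),'blue':((105,125),)}
def rays(c,T=None):
    h,w=c["z_map"].shape; v,u=np.mgrid[:h,:w]
    p=cv2.undistortPoints(np.stack([u.ravel(),v.ravel()],1).astype(np.float64)[:,None],c["camera_matrix"],c["D"]).reshape(h,w,2)
    d=np.dstack([p[...,0],-p[...,1],-np.ones((h,w))])
    T=c["T"] if T is None else T
    return d@T[:3,:3].T, T[:3,3]
def cloud(c,T=None):
    d,o=rays(c,T); P=o+d*c["z_map"][...,None]; P[c["z_map"]<=0]=np.nan
    return P,d,o
def plane(d,o,m,z): q=d[m]; return (o+q*((z-o[2])/q[:,2])[:,None])[:,:2]
def cmask(c,col,s=110,v=50):
    H=cv2.cvtColor(c["frame"],cv2.COLOR_RGB2HSV); m=np.zeros(H.shape[:2],bool)
    for a,b in HUE[col]: m|=(H[...,0]>=a)&(H[...,0]<=b)
    return m&(H[...,1]>s)&(H[...,2]>v)
def big(m):
    n,l,s,_=cv2.connectedComponentsWithStats(m.astype(np.uint8),connectivity=8)
    return l==1+np.argmax(s[1:,4]) if n>1 else m
def circ(xy):
    h=cv2.convexHull((xy*1000).astype(np.float32)).reshape(-1,2)
    A=np.c_[2*h,np.ones(len(h))]; s=np.linalg.lstsq(A,(h**2).sum(1),rcond=None)[0]
    return s[:2].round(1),round(float(np.sqrt(s[2]+s[:2]@s[:2])),1)
def rect(xy): return cv2.minAreaRect((xy*1000).astype(np.float32))
def toolT(o):
    T=np.eye(4); T[:3,:3]=R.from_euler('xyz',o["eef_rot"]).as_matrix(); T[:3,3]=o["ee_pos"]; return T
def ws(P): return (P[...,0]>.2)&(P[...,0]<.95)&(P[...,1]>-.55)&(P[...,1]<.5)
def tubslids(c):
    P,d,o=cloud(c); z=P[...,2]
    for col in HUE:
        m=cmask(c,col)&ws(P)
        for nm,lo,hi,h in(('tub',.055,.085,.07),('lid',.003,.022,.013)):
            q=m&(z>lo)&(z<hi)
            if nm=='lid': q&=(P[...,1]<.1)&(P[...,0]<.62)
            if q.sum()<30: print(nm,col,'-',q.sum()); continue
            q=big(q); print(nm,col,*circ(plane(d,o,q,h)),q.sum(),'z',np.nanmedian(z[q]).round(4))
E
python3 - <<'E'
from h import *
c=dict(np.load("top0.npz")); P,d,o=cloud(c); z=P[...,2]
tubslids(c)
print('table z',np.nanmedian(z[330:360,200:270]).round(4))
for col in('red','yellow'):
    m=cmask(c,col)&ws(P)&(P[...,0]<.55)&(P[...,1]>-.1)&(z>.04)&(z<.075); m=big(m); print('basket',col,rect(plane(d,o,m,.06)))
    r=rect(plane(d,o,m,.06)); x,y=r[0]
    b=(abs(P[...,0]-x/1e3)<.09)&(abs(P[...,1]-y/1e3)<.09)&(z>.105)&(z<.14); print('  bar',rect(plane(d,o,b,.131)),b.sum())
for col in('red','blue','yellow'):
    m=cmask(c,col)&ws(P)&(P[...,1]>-.06)&(z>.235)&(z<.27); m=big(m); r=rect(plane(d,o,m,.255)); print('cross',col,r,m.sum())
    x,y=r[0]
    for s in(1,-1):
        b=(P[...,0]<x/1e3-.02)&(P[...,0]>x/1e3-.16)&(abs(P[...,1]-y/1e3-s*.035)<.025)&(z>.235)&(z<.285)
        q=plane(d,o,b,.25)*1000; i=np.argsort(q[:,0]); 
        if len(q)>5: print('  prong',s,len(q),rect(q/1000))
E
```

```text
tub red [ 607.1 -278.7] 38.7 225 z 0.0682
lid red [ 402.8 -392.8] 36.2 532 z 0.0124
tub yellow [ 656.2 -172.4] 38.6 216 z 0.0686
lid yellow [ 504.1 -201.6] 36.9 541 z 0.0128
tub green [ 535.6 -374.3] 37.8 168 z 0.0684
lid green [544.  -79.8] 34.2 475 z 0.0132
tub blue [ 469.9 -470.3] 38.5 222 z 0.0683
lid blue [ 471.  -312.5] 35.2 502 z 0.0128
table z 0.0011
basket red ((403.0018005371094, 41.13865661621094), (34.33290100097656, 122.03610229492188), 16.408123016357422)
  bar ((426.8861389160156, 47.77663803100586), (12.047398567199707, 115.29400634765625), 16.44770622253418) 237
basket yellow ((358.35577392578125, 354.6498718261719), (82.7343521118164, 122.57311248779297), 0.8766671419143677)
  bar ((358.48370361328125, 354.4443054199219), (12.319595336914062, 119.31487274169922), 2.1400179862976074) 255
cross red ((769.1331787109375, 43.46430587768555), (98.1634750366211, 17.93443489074707), 86.5206069946289) 311
  prong 1 150 ((700.5105590820312, 76.81402587890625), (8.830059051513672, 94.34591674804688), 86.99800109863281)
  prong -1 155 ((699.8515625, 13.26261043548584), (7.785953521728516, 98.59490966796875), 87.82357788085938)
cross blue ((712.2698364257812, 224.9602813720703), (97.75328826904297, 16.048015594482422), 89.4992904663086) 272
  prong 1 174 ((642.509033203125, 257.356689453125), (11.105179786682129, 98.36682891845703), 87.66678619384766)
  prong -1 172 ((642.02490234375, 193.6728057861328), (8.998388290405273, 98.1714859008789), 88.80424499511719)
cross yellow ((666.7130126953125, 399.29278564453125), (15.742966651916504, 97.86249542236328), 2.5651421546936035) 288
  prong 1 139 ((596.9777221679688, 430.4847412109375), (11.146112442016602, 100.25251007080078), 86.86418151855469)
  prong -1 133 ((597.668212890625, 366.940185546875), (10.972037315368652, 97.85704040527344), 86.64823913574219)
```

Request:
play_rows(motion=[[[0.28, -0.07, 0.06, 0, 0, 0.0133, 0], [0.56, -0.14, 0.12, 0, 0, 0.0265, 0], [0.854, -0.208, 0.176, 0, 0, 0.0398, 0], [0.854, -0.208, 0.176, 0, 0, 0.0398, 0], [0.854, -0.208, 0.176, 0, 0, 0.0398, 0], [0.854, -0.208, 0.176, 0, 0, 0.0398, 0], [0.854, -0.208, 0.176, 0, 0, 0.0398, 0]]], grip_force=20)

```text
time_s: 0.8
ee_pos: [0.3299, -0.4297, 0.1802]
eef_rot: [-3.141, 0.0, 0.001]
force: [-1.0, -1.0, -1.0]
grip_width: 0.0475
grip_force: 0.0
```

Request:
play_rows(motion=[[[0.15, -0.074, 0.1, 0, 0, 0, 0], [0.292, -0.148, 0.25, 0, 0, 0, 0], [0.292, -0.148, 0.4, 0, 0, 0, 0], [0.292, -0.148, 0.5, 0, 0, 0, 0], [0.292, -0.148, 0.57, 0, 0, 0, 0], [0.292, -0.148, 0.57, 0, 0, 0, -0.3], [0.292, -0.148, 0.57, 0, 0, 0, -0.8], [0.292, -0.148, 0.57, 0, 0, 0, -0.8], [0.292, -0.148, 0.57, 0, 0, 0, -0.8], [0.292, -0.148, 0.57, 0, 0, 0, -0.8]]], grip_force=8)

```text
time_s: 1.8
ee_pos: [0.4032, -0.3936, 0.0393]
eef_rot: [3.14, -0.001, -0.0]
force: [-3.8, -1.2, 6.8]
grip_width: 0.0237
grip_force: 8.0
```

Request:
play_rows(motion=[[[0, 0, 0, 0, 0, 0, 0], [0, 0, 0, 0, 0, 0, 0], [0, 0, 0, 0, 0, -0.2, 0], [0, 0, 0, 0, 0, -0.2, 0], [0, 0, 0, 0, 0, -0.2, 0], [0, 0, 0, 0, 0, -0.2, 0], [0, 0, 0, 0, 0, -0.2, 0], [0, 0, 0, 0, 0, -0.2, 0], [0, 0, 0, 0, 0, -0.2, 0], [0, 0, 0, 0, 0, -0.2, 0]]])

```text
time_s: 2.8
ee_pos: [0.403, -0.3927, 0.0379]
eef_rot: [-3.142, -0.0, 1.206]
force: [1.2, -0.2, -0.1]
grip_width: 0.0468
grip_force: 0.0
```

Request:
play_rows(motion=[[[0, 0, 0, 0, 0, -0.0233, 0], [0, 0, 0, 0, 0, -0.0593, 0], [0, 0, 0, 0, 0, -0.0593, 0], [0, 0, 0, 0, 0, -0.0593, -0.8], [0, 0, 0, 0, 0, -0.0593, -0.8], [0, 0, 0, 0, 0, -0.0593, -0.8], [0, 0, 0, 0, 0, -0.0593, -0.8], [0, 0, 0, 0, 0, -0.0593, -0.8], [0, 0, 0, 0, 0, -0.0593, -0.8], [0, 0, 0, 0, 0, -0.0593, -0.8]]], grip_force=20)

```text
time_s: 3.8
ee_pos: [0.403, -0.3928, 0.0379]
eef_rot: [-3.142, -0.0, 1.572]
force: [0.5, 0.1, 0.6]
grip_width: 0.0235
grip_force: 20.0
```

Request:
play_rows(motion=[[[0, 0, -0.2, 0, 0, 0, -0.8], [0, 0, -0.4, 0, 0, 0, -0.8], [0.1, 0.2, -0.52, 0, 0, 0, -0.8], [0.2, 0.4, -0.52, 0, 0, 0, -0.8], [0.3, 0.56, -0.52, 0, 0, 0, -0.8], [0.3, 0.56, -0.52, 0, 0, 0, -0.8], [0.3, 0.56, -0.52, 0, 0, 0, -0.8]]])

```text
time_s: 4.5
ee_pos: [0.5441, -0.3162, 0.1674]
eef_rot: [-3.141, -0.0, 1.575]
force: [-1.0, -1.0, -0.9]
grip_width: 0.0238
grip_force: 20.0
```

```bash
python3 - <<'E'
from h import *
o=get_obs(); w=camera("wrist"); c=camera("top"); tubslids(c); print(o["ee_pos"],o["grip_width"])
cv2.imwrite("pics/w1.png",w["frame"][:,:,::-1]); np.savez("w1.npz",T=toolT(o)@w["T_tool_cam"],z_map=w["z_map"],frame=w["frame"],camera_matrix=w["camera_matrix"],D=w["D"])
print(w["T_tool_cam"].round(3).tolist())
E
```

```text
tub red [ 606.6 -278.7] 38.9 224 z 0.0679
lid red [ 605.5 -286.3] 27.3 222 z 0.007
tub yellow [ 656.  -172.1] 38.7 218 z 0.0687
lid yellow [ 504.4 -201.6] 35.4 512 z 0.0124
tub green - 0
lid green [543.8 -79.8] 34.3 476 z 0.0128
tub blue [ 469.4 -471.2] 37.7 134 z 0.0675
lid blue [ 467.5 -482.7] 26.1 205 z 0.0072
[ 0.54406824 -0.31617072  0.16738112] 0.023773893178120734
[[-0.0, 0.966, 0.258, 0.074], [1.0, -0.0, 0.001, 0.0], [0.001, 0.258, -0.966, -0.16], [0.0, 0.0, 0.0, 1.0]]
```

View pics/w1.png

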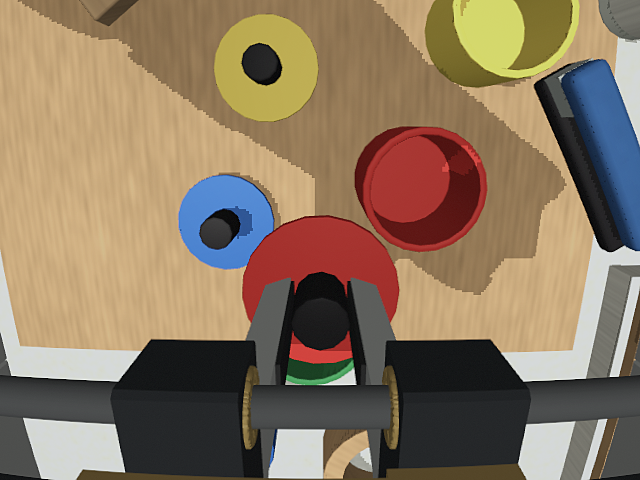

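Wrist view: the red lid is held level around (320,290). The open red tub is at (420,188), with the yellow lid at (266,68) and blue lid at (226,221). I'll compare the wrist and top measurements.

```bash
python3 - <<'E'
from h import *
c=dict(np.load("w1.npz")); P,d,o=cloud(c); z=P[...,2]
def go(n,col,lo,hi,h):
    m=big(cmask(c,col)&(z>lo)&(z<hi)); print(n,*circ(plane(d,o,m,h)),m.sum(),np.nanmedian(z[m]))
go('tub red','red',.06,.085,.07)
go('held','red',.12,.16,.1674-.0379+.013)
go('lid yel','yellow',.003,.022,.013); go('lid blue','blue',.003,.022,.013)
E
```

```text
tub red [ 607.3 -279. ] 38.6 3732 0.06948397516778676
held [ 543.9 -316.4] 36.4 8755 0.14244307377508655
lid yel [ 505.  -201.5] 36.6 7477 0.013042824627113814
lid blue [ 471.8 -312.7] 36.4 5521 0.013082150999046693
```

Request:
play_rows(motion=[[[0.149, 0.252, 0, 0, 0, 0, -0.8], [0.149, 0.252, 0, 0, 0, 0, -0.8], [0.149, 0.252, 0, 0, 0, 0, -0.8], [0.149, 0.252, 0.1, 0, 0, 0, -0.8], [0.149, 0.252, 0.18, 0, 0, 0, -0.8], [0.149, 0.252, 0.22, 0, 0, 0, -0.8], [0.149, 0.252, 0.24, 0, 0, 0, -0.8], [0.149, 0.252, 0.255, 0, 0, 0, -0.8], [0.149, 0.252, 0.266, 0, 0, 0, -0.8], [0.149, 0.252, 0.266, 0, 0, 0, -0.8]]])

```text
time_s: 5.6
ee_pos: [0.6062, -0.2803, 0.1021]
eef_rot: [3.14, 0.0, 1.572]
force: [2.4, 1.0, -1.1]
grip_width: 0.0237
grip_force: 20.0
```

Request:
play_rows(motion=[[[0, 0, 0.004, 0, 0, 0, -0.8], [0, 0, 0.004, 0, 0, 0, 0], [0, 0, 0.004, 0, 0, 0, 0], [0, 0, 0.004, 0, 0, 0, 0], [0, 0, -0.1, 0, 0, 0, 0], [0, 0, -0.2, 0, 0, 0, 0], [-0.04, -0.2, -0.25, 0, 0, 0, 0], [-0.1, -0.4, -0.25, 0, 0, 0, 0], [-0.132, -0.54, -0.25, 0, 0, 0, 0], [-0.132, -0.54, -0.25, 0, 0, 0, 0]]])

```text
time_s: 6.6
ee_pos: [0.4675, -0.3145, 0.1645]
eef_rot: [-3.141, 0.0, 1.569]
force: [-0.0, -0.1, 0.1]
grip_width: 0.0472
grip_force: 0.0
```

```bash
cat >> h.py <<'E'
def wrist():
    o=get_obs(); w=camera("wrist"); P,d,oo=cloud(w,toolT(o)@w["T_tool_cam"]); return o,w,P,d,oo
def wl(W,col,lo,hi,h,n=''):
    o,w,P,d,oo=W; z=P[...,2]; m=cmask(w,col)&(z>lo)&(z<hi)
    if m.sum()<300: print(n,col,'few',m.sum()); return
    m=big(m); Q=P[m]; A=np.c_[Q[:,:2]-Q[:,:2].mean(0),np.ones(len(Q))]
    k=np.linalg.lstsq(A,Q[:,2],rcond=None)[0]
    print(n,col,*circ(plane(d,oo,m,h)),m.sum(),'z %.4f tilt deg %.2f %.2f'%(k[2],*np.degrees(k[:2])))
E
python3 - <<'E'
from h import *
W=wrist(); print(W[0]["ee_pos"],W[0]["eef_rot"])
wl(W,'blue',.003,.022,.013,'lid'); wl(W,'red',.06,.1,.075,'lid on tub'); wl(W,'blue',.06,.085,.07,'tub'); wl(W,'green',.06,.085,.07,'tub'); wl(W,'yellow',.003,.022,.013,'lid')
tubslids(camera("top"))
E
```

```text
[ 0.46751512 -0.31452435  0.16447321] [-3.14106650e+00  2.77024131e-04  1.56941171e+00]
lid blue [ 471.5 -312.8] 36.5 6087 z 0.0131 tilt deg -0.05 -0.06
lid on tub red [ 603.  -278.5] 39.0 9599 z 0.0739 tilt deg 2.80 -1.74
tub blue [ 487.2 -469.8] 25.1 559 z 0.0676 tilt deg 17.24 2.85
tub green [ 539.  -369.1] 33.9 1023 z 0.0681 tilt deg 3.20 3.00
lid yellow [ 504.9 -201.5] 36.5 7614 z 0.0130 tilt deg -0.07 0.06
tub red [ 606.5 -279.1] 39.0 669 z 0.0745
lid red [402.8  38.3] 16.6 32 z 0.006
tub yellow [364.2 352.9] 62.1 277 z 0.0595
lid yellow [ 504.1 -201.5] 35.2 508 z 0.0127
tub green - 20
lid green [544.  -79.9] 34.3 477 z 0.0127
tub blue [ 469.8 -471.3] 37.9 109 z 0.0683
lid blue [ 472.7 -308.5] 31.5 317 z 0.0127
```

Request:
play_rows(motion=[[[0.007, 0.016, 0.15, 0, 0, 0, 0], [0.007, 0.016, 0.3, 0, 0, 0, 0], [0.007, 0.016, 0.42, 0, 0, 0, 0], [0.007, 0.016, 0.506, 0, 0, 0, 0], [0.007, 0.016, 0.506, 0, 0, 0, 0], [0.007, 0.016, 0.506, 0, 0, 0, -0.8], [0.007, 0.016, 0.506, 0, 0, 0, -0.8], [0.007, 0.016, 0.506, 0, 0, 0, -0.8], [0.007, 0.016, 0.506, 0, 0, 0, -0.8], [0.007, 0.016, 0.506, 0, 0, 0, -0.8]]])

```text
time_s: 7.7
ee_pos: [0.4753, -0.3119, 0.0385]
eef_rot: [3.14, 0.001, 1.572]
force: [-0.1, 1.1, 5.5]
grip_width: 0.0235
grip_force: 20.0
```

Request:
play_rows(motion=[[[0, 0, 0, 0, 0, 0, -0.8], [0, 0, -0.2, 0, 0, 0, -0.8], [0, 0, -0.4, 0, 0, 0, -0.8], [-0.15, 0, -0.52, 0, 0, 0, -0.8], [-0.3, 0, -0.52, 0, 0, 0, -0.8], [-0.44, 0, -0.52, 0, 0, 0, -0.8], [-0.44, 0, -0.52, 0, 0, 0, -0.8], [-0.44, 0, -0.52, 0, 0, 0, -0.8]]])

```text
time_s: 8.5
ee_pos: [0.4747, -0.4218, 0.167]
eef_rot: [-3.141, -0.001, 1.571]
force: [-0.1, 1.5, -1.0]
grip_width: 0.0237
grip_force: 20.0
```

```bash
python3 - <<'E'
from h import *
W=wrist(); print(W[0]["ee_pos"],W[0]["eef_rot"],W[0]["grip_width"])
wl(W,'blue',.12,.165,W[0]["ee_pos"][2]-.038+.013,'held'); wl(W,'blue',.06,.085,.07,'tub'); wl(W,'green',.06,.085,.07,'tub')
tubslids(camera("top"))
cv2.imwrite("pics/w2.png",W[1]["frame"][:,:,::-1])
E
```

```text
[ 0.4746779  -0.42179583  0.1670444 ] [-3.14114184e+00 -6.42948333e-04  1.57127776e+00] 0.023721653751493363
held blue [ 474.5 -421.8] 36.3 8704 z 0.1415 tilt deg -0.14 -0.30
tub blue [ 473.  -485.6] 25.9 580 z 0.0685 tilt deg 2.88 -6.20
tub green [ 536.4 -376.5] 38.5 3648 z 0.0685 tilt deg -1.05 0.57
tub red [ 606.6 -279.2] 38.8 663 z 0.0742
lid red [404.5  40.2] 12.0 22 z 0.0057
tub yellow [ 656.2 -172.4] 38.6 217 z 0.0685
lid yellow [ 504.6 -201.2] 36.2 526 z 0.0127
tub green [ 535.2 -374.2] 36.5 80 z 0.0698
lid green [543.8 -79.6] 34.4 476 z 0.0131
tub blue [ 721.4 -215.5] 12.1 25 z 0.0571
lid blue - 0
```

Request:
play_rows(motion=[[[-0.195, -0.019, 0, 0, 0, 0, -0.8], [-0.195, -0.019, 0, 0, 0, 0, -0.8], [-0.195, -0.019, 0.05, 0, 0, 0, -0.8], [-0.195, -0.019, 0.12, 0, 0, 0, -0.8], [-0.195, -0.019, 0.19, 0, 0, 0, -0.8], [-0.195, -0.019, 0.22, 0, 0, 0, -0.8], [-0.195, -0.019, 0.24, 0, 0, 0, -0.8], [-0.195, -0.019, 0.255, 0, 0, 0, -0.8], [-0.195, -0.019, 0.264, 0, 0, 0, -0.8], [-0.195, -0.019, 0.264, 0, 0, 0, -0.8]]])

```text
time_s: 9.6
ee_pos: [0.4704, -0.4704, 0.1016]
eef_rot: [3.141, 0.0, 1.572]
force: [-0.1, 0.7, -1.2]
grip_width: 0.0235
grip_force: 20.0
```

Request:
play_rows(motion=[[[0, 0, 0.003, 0, 0, 0, -0.8], [0, 0, 0.003, 0, 0, 0, 0], [0, 0, 0.003, 0, 0, 0, 0], [0, 0, 0.003, 0, 0, 0, 0], [0, 0, -0.12, 0, 0, 0, 0], [0.1, 0, -0.25, 0, 0, 0, 0], [0.3, 0.02, -0.25, 0, 0, 0, 0], [0.5, 0.05, -0.25, 0, 0, 0, 0], [0.7, 0.1, -0.25, 0, 0, 0, 0], [0.9, 0.14, -0.25, 0, 0, 0, 0]]])

```text
time_s: 10.6
ee_pos: [0.5045, -0.2468, 0.1643]
eef_rot: [3.141, 0.0, 1.572]
force: [1.0, 0.1, 0.4]
grip_width: 0.047
grip_force: 0.0
```

```bash
python3 - <<'E'
from h import *
W=wrist(); print(W[0]["ee_pos"],W[0]["eef_rot"])
wl(W,'yellow',.003,.022,.013,'lid'); wl(W,'green',.003,.022,.013,'lid');wl(W,'yellow',.06,.085,.07,'tub')
tubslids(camera("top"))
E
```

```text
[ 0.50447784 -0.24683493  0.16432633] [3.14088077e+00 3.54709226e-04 1.57193844e+00]
lid yellow [ 504.9 -201.3] 36.5 6941 z 0.0130 tilt deg -0.03 0.00
lid green [544.4 -80.5] 36.1 3438 z 0.0130 tilt deg -0.02 0.02
tub yellow [ 654.5 -172.4] 39.5 4534 z 0.0677 tilt deg -0.48 0.14
tub red [ 607.8 -279.4] 37.6 253 z 0.0746
lid red [459.5  56.9] 12.1 22 z 0.0043
tub yellow [364.7 353.1] 62.1 280 z 0.0597
lid yellow [ 504.2 -200.9] 35.1 441 z 0.0127
tub green [ 535.8 -375. ] 37.4 86 z 0.0673
lid green [543.9 -79.8] 34.3 472 z 0.013
tub blue [ 469.8 -470.5] 38.5 665 z 0.0742
lid blue - 2
```

Request:
play_rows(motion=[[[0.176, -0.002, 0, 0, 0, 0, 0], [0.176, -0.002, 0.15, 0, 0, 0, 0], [0.176, -0.002, 0.3, 0, 0, 0, 0], [0.176, -0.002, 0.42, 0, 0, 0, 0], [0.176, -0.002, 0.5, 0, 0, 0, 0], [0.176, -0.002, 0.5, 0, 0, 0, 0], [0.176, -0.002, 0.5, 0, 0, 0, -0.8], [0.176, -0.002, 0.5, 0, 0, 0, -0.8], [0.176, -0.002, 0.5, 0, 0, 0, -0.8], [0.176, -0.002, 0.5, 0, 0, 0, -0.8]]])

```text
time_s: 11.7
ee_pos: [0.5043, -0.205, 0.0401]
eef_rot: [3.14, 0.001, 1.572]
force: [-1.5, -0.4, 6.5]
grip_width: 0.023
grip_force: 20.0
```

Request:
play_rows(motion=[[[0, 0, 0, 0, 0, 0, -0.8], [0, 0, 0, 0, 0, 0, -0.8], [0, 0, -0.2, 0, 0, 0, -0.8], [0, 0, -0.4, 0, 0, 0, -0.8], [0.0, 0.15, -0.52, 0, 0, 0, -0.8], [0, 0.3, -0.52, 0, 0, 0, -0.8], [0, 0.38, -0.52, 0, 0, 0, -0.8], [0, 0.38, -0.52, 0, 0, 0, -0.8], [0, 0.38, -0.52, 0, 0, 0, -0.8]]])

```text
time_s: 12.6
ee_pos: [0.5984, -0.2043, 0.1686]
eef_rot: [-3.141, -0.0, 1.573]
force: [0.1, 0.4, -0.7]
grip_width: 0.0235
grip_force: 20.0
```

```bash
python3 - <<'E'
from h import *
W=wrist(); print(W[0]["ee_pos"],W[0]["eef_rot"],W[0]["grip_width"])
wl(W,'yellow',.12,.165,W[0]["ee_pos"][2]-.038+.013,'held');wl(W,'yellow',.06,.085,.07,'tub')
c=camera("top");tubslids(c)
cv2.imwrite("pics/t2.png",c["frame"][:,:,::-1])
E
```

```text
[ 0.59841544 -0.20434101  0.16859424] [-3.14082565e+00 -2.81769415e-04  1.57258105e+00] 0.023528781461212126
held yellow [ 598.2 -199.3] 36.2 9715 z 0.1415 tilt deg -0.14 -0.42
tub yellow [ 656.2 -172.3] 38.8 3224 z 0.0684 tilt deg -0.65 0.84
tub red [401.8  40.3] 59.4 126 z 0.0594
lid red [399.3  54.8] 20.1 41 z 0.0071
tub yellow [362.1 350.9] 60.3 149 z 0.0598
lid yellow [553.1 -87. ] 26.0 9 z 0.0126
tub green [ 535.6 -374.2] 37.8 167 z 0.0678
lid green [543.5 -80.1] 33.9 464 z 0.0129
tub blue [ 469.8 -470.5] 38.5 661 z 0.0741
lid blue - 1
```

Request:
play_rows(motion=[[[0.108, 0.232, 0, 0, 0, 0, -0.8], [0.108, 0.232, 0, 0, 0, 0, -0.8], [0.108, 0.232, 0.0, 0, 0, 0, -0.8], [0.108, 0.232, 0.1, 0, 0, 0, -0.8], [0.108, 0.232, 0.17, 0, 0, 0, -0.8], [0.108, 0.232, 0.21, 0, 0, 0, -0.8], [0.108, 0.232, 0.23, 0, 0, 0, -0.8], [0.108, 0.232, 0.25, 0, 0, 0, -0.8], [0.108, 0.232, 0.262, 0, 0, 0, -0.8], [0.108, 0.232, 0.262, 0, 0, 0, -0.8]]])

```text
time_s: 13.7
ee_pos: [0.6567, -0.1775, 0.1036]
eef_rot: [3.141, 0.0, 1.572]
force: [-0.6, 1.0, -0.8]
grip_width: 0.0235
grip_force: 20.0
```

Request:
play_rows(motion=[[[0, 0, 0.004, 0, 0, 0, -0.8], [0, 0, 0.004, 0, 0, 0, 0], [0, 0, 0.004, 0, 0, 0, 0], [0, 0, -0.12, 0, 0, 0, 0], [0, 0, -0.25, 0, 0, 0, 0], [0.2, -0.2, -0.25, 0, 0, 0, 0], [0.389, -0.4, -0.25, 0, 0, 0, 0], [0.389, -0.449, -0.25, 0, 0, 0, 0], [0.389, -0.449, -0.25, 0, 0, 0, 0], [0.389, -0.449, -0.25, 0, 0, 0, 0]]])

```text
time_s: 14.7
ee_pos: [0.5444, -0.08, 0.1669]
eef_rot: [3.14, 0.0, 1.573]
force: [0.5, -0.4, 0.7]
grip_width: 0.0469
grip_force: 0.0
```

```bash
python3 - <<'E'
from h import *
W=wrist(); print(W[0]["ee_pos"],W[0]["eef_rot"])
wl(W,'green',.003,.022,.013,'lid');wl(W,'yellow',.06,.085,.075,'tub')
c=camera("top");tubslids(c)
E
```

```text
[ 0.54441943 -0.0799909   0.16694319] [3.13994963e+00 3.76309803e-04 1.57312867e+00]
lid green [544.6 -79.4] 36.3 5946 z 0.0130 tilt deg -0.05 -0.01
tub yellow [ 650.8 -156. ] 30.1 1173 z 0.0687 tilt deg 5.78 -11.99
tub red [ 606.5 -279.1] 38.9 672 z 0.0742
lid red [446.9  60.7] 11.2 19 z 0.0063
tub yellow [ 656.2 -172.4] 38.5 646 z 0.0742
lid yellow - 2
tub green [ 535.6 -374.2] 37.8 166 z 0.0678
lid green [ 537.3 -383.9] 30.7 306 z 0.007
tub blue [ 469.9 -470.6] 38.4 663 z 0.0743
lid blue - 0
```

Request:
play_rows(motion=[[[0.001, 0, 0.13, 0, 0, 0, 0], [0.001, 0, 0.27, 0, 0, 0, 0], [0.001, 0, 0.4, 0, 0, 0, 0], [0.001, 0, 0.515, 0, 0, 0, 0], [0.001, 0, 0.515, 0, 0, 0, 0], [0.001, 0, 0.515, 0, 0, 0, -0.8], [0.001, 0, 0.515, 0, 0, 0, -0.8], [0.001, 0, 0.515, 0, 0, 0, -0.8], [0.001, 0, 0.515, 0, 0, 0, -0.8], [0.001, 0, 0.515, 0, 0, 0, -0.8]]])

```text
time_s: 15.8
ee_pos: [0.5447, -0.0803, 0.0377]
eef_rot: [3.141, 0.0, 1.572]
force: [0.3, -1.1, 1.3]
grip_width: 0.0233
grip_force: 20.0
```

Request:
play_rows(motion=[[[0, 0, 0, 0, 0, 0, -0.8], [0, 0, -0.2, 0, 0, 0, -0.8], [0, 0, -0.4, 0, 0, 0, -0.8], [-0.15, 0, -0.54, 0, 0, 0, -0.8], [-0.35, 0, -0.54, 0, 0, 0, -0.8], [-0.55, 0, -0.54, 0, 0, 0, -0.8], [-0.75, 0, -0.54, 0, 0, 0, -0.8], [-0.92, 0, -0.54, 0, 0, 0, -0.8], [-0.92, 0, -0.54, 0, 0, 0, -0.8], [-0.92, 0, -0.54, 0, 0, 0, -0.8]]])

```text
time_s: 16.8
ee_pos: [0.5443, -0.3104, 0.1716]
eef_rot: [-3.141, -0.001, 1.571]
force: [-0.7, 0.5, -0.6]
grip_width: 0.0235
grip_force: 20.0
```

```bash
python3 - <<'E'
from h import *
W=wrist(); print(W[0]["ee_pos"],W[0]["eef_rot"],W[0]["grip_width"])
wl(W,'green',.12,.165,W[0]["ee_pos"][2]-.038+.013,'held');wl(W,'green',.06,.085,.07,'tub')
c=camera("top");tubslids(c)
E
```

```text
[ 0.5442588  -0.31043109  0.17157193] [-3.14070860e+00 -8.44291163e-04  1.57084076e+00] 0.023478926762555148
held green [ 544.1 -309.2] 36.4 8971 z 0.1469 tilt deg -0.17 -0.15
tub green [ 540.7 -391.8] 25.3 786 z 0.0667 tilt deg 2.03 -4.08
tub red [ 606.6 -279.2] 39.0 659 z 0.0741
lid red [466.1   9.5] 12.9 19 z 0.0056
tub yellow [ 656.2 -172.4] 38.6 652 z 0.0739
lid yellow - 2
tub green - 7
lid green - 0
tub blue [ 468.7 -472.4] 37.1 535 z 0.0743
lid blue - 0
```

Request:
play_rows(motion=[[[-0.15, -0.033, 0, 0, 0, 0, -0.8], [-0.262, -0.033, 0, 0, 0, 0, -0.8], [-0.262, -0.033, 0.0, 0, 0, 0, -0.8], [-0.262, -0.033, 0.1, 0, 0, 0, -0.8], [-0.262, -0.033, 0.18, 0, 0, 0, -0.8], [-0.262, -0.033, 0.23, 0, 0, 0, -0.8], [-0.262, -0.033, 0.255, 0, 0, 0, -0.8], [-0.262, -0.033, 0.27, 0, 0, 0, -0.8], [-0.262, -0.033, 0.284, 0, 0, 0, -0.8], [-0.262, -0.033, 0.284, 0, 0, 0, -0.8]]])

```text
time_s: 17.9
ee_pos: [0.5368, -0.3757, 0.1015]
eef_rot: [3.141, 0.001, 1.572]
force: [0.0, -0.9, -1.2]
grip_width: 0.0238
grip_force: 20.0
```

Request:
play_rows(motion=[[[0, 0, 0.004, 0, 0, 0, -0.8], [0, 0, 0.004, 0, 0, 0, 0], [0, 0, 0.004, 0, 0, 0, 0], [0, 0, -0.12, 0, 0, 0, 0], [0, 0, -0.25, 0, 0, 0, 0], [0.2, -0.1, -0.4, 0, 0, 0, 0.2], [0.4, -0.2, -0.5, 0, 0, 0, 0.2], [0.6, -0.3, -0.5, 0, 0, 0, 0.2], [0.8, -0.4, -0.5, 0, 0, 0, 0.2], [0.96, -0.44, -0.5, 0, 0, 0, 0.2]]])

```text
time_s: 18.9
ee_pos: [0.4348, -0.1613, 0.226]
eef_rot: [3.14, 0.0, 1.572]
force: [1.0, 0.5, 1.6]
grip_width: 0.0564
grip_force: 0.0
```

```bash
cat >> h.py <<'E'
def baskets(c):
    P,d,o=cloud(c); z=P[...,2]
    for col in('red','yellow'):
        m=cmask(c,col)&ws(P)&(P[...,0]<.6)&(P[...,1]>-.1)&(z>.04)&(z<.075)
        if m.sum()<30: print(col,'few');continue
        m=big(m); r=rect(plane(d,o,m,.06)); x,y=r[0]; print('basket',col,np.round(r[0],1),np.round(r[1],1),round(r[2],1))
        b=(abs(P[...,0]-x/1e3)<.09)&(abs(P[...,1]-y/1e3)<.09)&(z>.105)&(z<.14)
        if b.sum()>20: r=rect(plane(d,o,big(b),.131)); print('  bar',np.round(r[0],1),np.round(r[1],1),round(r[2],1),b.sum())
E
python3 - <<'E'
from h import *
W=wrist(); print(W[0]["ee_pos"],W[0]["eef_rot"],W[0]["grip_width"])
cv2.imwrite("pics/w3.png",W[1]["frame"][:,:,::-1])
c=camera("top");tubslids(c); baskets(c)
cv2.imwrite("pics/t3.png",c["frame"][:,:,::-1])
E
```

```text
[ 0.43476482 -0.16128714  0.22601228] [3.14046472e+00 4.55699407e-04 1.57159019e+00] 0.056401718548967104
tub red [ 606.5 -279.2] 38.9 667 z 0.0744
lid red [418.4  -1.4] 15.1 24 z 0.0072
tub yellow [ 656.2 -172.4] 38.7 653 z 0.0744
lid yellow - 3
tub green [ 535.6 -375. ] 37.4 609 z 0.0746
lid green - 0
tub blue [ 469.6 -470.7] 38.4 654 z 0.0739
lid blue - 1
basket red [403.1  40.8] [ 34.3 122.8] 16.4
  bar [426.9  47.8] [ 12.  115.3] 16.4 237
basket yellow [358.4 354.7] [ 82.7 122.6] 0.9
  bar [358.5 354.4] [ 12.3 119.3] 2.1 255
```

View pics/t3.png

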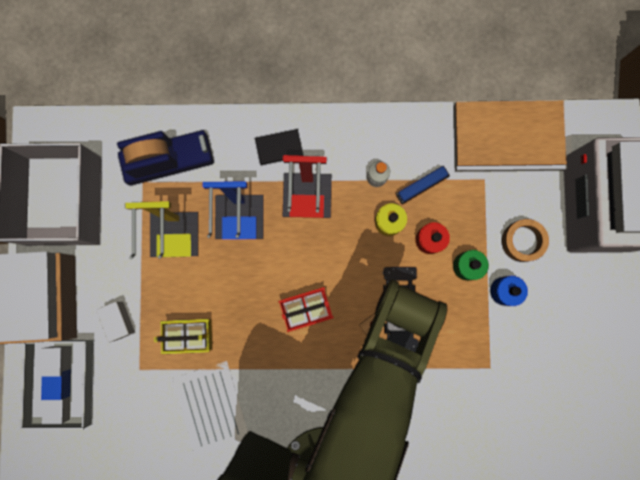

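Top view: all four lids sit concentric on their tubs, and the baskets are unmoved at (306,309) and (185,336). Next is the red basket.

Request:
play_rows(motion=[[[0.2, -0.01, 0, 0, 0, -0.02, 0.2], [0.4, -0.02, 0, 0, 0, -0.0456, 0.2], [0.6, -0.03, 0, 0, 0, -0.0456, 0.2], [0.836, -0.032, 0, 0, 0, -0.0456, 0.2], [0.836, -0.032, 0, 0, 0, -0.0456, 0.2], [0.836, -0.032, 0, 0, 0, -0.0456, 0.2], [0.836, -0.032, 0, 0, 0, -0.0456, 0.2], [0.836, -0.032, 0, 0, 0, -0.0456, 0.2]]])

```text
time_s: 19.8
ee_pos: [0.428, 0.045, 0.2254]
eef_rot: [-3.141, 0.0, 1.857]
force: [-0.7, 0.7, 0.2]
grip_width: 0.0562
grip_force: 0.0
```

```bash
cat >> h.py <<'E'
def wb(W):
    o,w,P,d,oo=W; z=P[...,2]; m=(z>.112)&(z<.14)&(np.hypot(P[...,0]-o["ee_pos"][0],P[...,1]-o["ee_pos"][1])<.09)
    r=rect(plane(d,oo,big(m),.131)); print('bar',np.round(r[0],1),np.round(r[1],1),round(r[2],2),m.sum())
E
python3 - <<'E'
from h import *
W=wrist(); print(W[0]["ee_pos"],W[0]["eef_rot"]); wb(W)
cv2.imwrite("pics/w4.png",W[1]["frame"][:,:,::-1])
# hooks: prong axis fit without tips
c=dict(np.load("top0.npz")); P,d,o=cloud(c); z=P[...,2]
for col,x,y in(('red',.769,.0435),('blue',.7123,.225),('yellow',.6667,.3993)):
    yw=[];ym=[]
    for s in(1,-1):
        b=(P[...,0]<x-.02)&(P[...,0]>x-.10)&(abs(P[...,1]-y-s*.033)<.02)&(z>.23)&(z<.262)
        q=plane(d,o,b,.25); k=np.polyfit(q[:,0]-x+.073,q[:,1],1); yw.append(np.degrees(k[0])); ym.append(k[1]*1e3)
    print(col,'yaw',np.round(yw,2),'y at bar',np.round(ym,1),np.mean(ym))
E
```

```text
[0.42796353 0.04495285 0.22538271] [-3.14143103e+00  1.09588292e-04  1.85693941e+00]
bar [426.6  49.3] [ 11.8 116.2] 16.73 3523
red yaw [-2.1  -2.33] y at bar [77.2 13.5] 45.375403167321245
blue yaw [0.49 0.22] y at bar [257.1 193.5] 225.3166162429649
yellow yaw [1.03 0.89] y at bar [430.2 366.7] 398.48862864859234
```

View pics/w4.png

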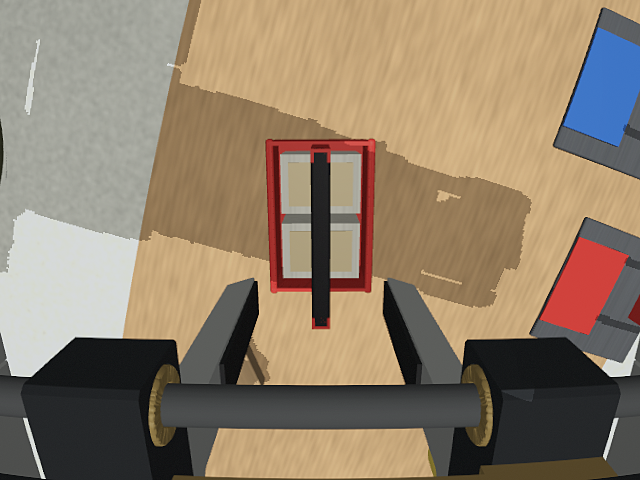

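Wrist view: the bar at x≈320 is centred between the fingers.

Request:
play_rows(motion=[[[0.018, 0, 0.1, 0, 0, 0, 0.2], [0.018, 0, 0.2, 0, 0, 0, 0.2], [0.018, 0, 0.3, 0, 0, 0, 0.2], [0.018, 0, 0.37, 0, 0, 0, 0.2], [0.018, 0, 0.402, 0, 0, 0, 0.2], [0.018, 0, 0.402, 0, 0, 0, -1], [0.018, 0, 0.402, 0, 0, 0, -1], [0.018, 0, 0.402, 0, 0, 0, -1], [0.018, 0, 0.402, 0, 0, 0, -1], [0.018, 0, 0.402, 0, 0, 0, -1]]], grip_force=40)

```text
time_s: 20.85
ee_pos: [0.4266, 0.0506, 0.1254]
eef_rot: [3.141, 0.0, 1.859]
force: [0.4, -0.2, 0.2]
grip_width: 0.0195
grip_force: 0.0
```

Request:
play_rows(motion=[[[0, 0, 0, 0, 0, 0, -1], [0, 0, -0.06, 0, 0, 0, -1], [0, 0, -0.14, 0, 0, 0, -1], [0, 0, -0.24, 0, 0, 0, -1], [0, 0, -0.36, 0, 0, 0.02, -1], [0, 0, -0.48, 0, 0, 0.035, -1], [0, 0, -0.58, 0, 0, 0.045, -1], [0, 0, -0.64, 0, 0, 0.052, -1], [0, 0, -0.66, 0, 0, 0.052, -1], [0, 0, -0.66, 0, 0, 0.052, -1]]])

```text
time_s: 21.85
ee_pos: [0.4264, 0.0506, 0.2897]
eef_rot: [-3.142, 0.0, 1.534]
force: [0.4, -0.5, -4.2]
grip_width: 0.0114
grip_force: 40.0
```

Request:
play_rows(motion=[[[0.002, 0.06, 0, 0, 0, 0, -1], [0.004, 0.16, 0, 0, 0, 0, -1], [0.006, 0.28, 0, 0, 0, 0, -1], [0.008, 0.4, 0, 0, 0, 0, -1], [0.01, 0.5, 0, 0, 0, 0, -1], [0.012, 0.58, 0, 0, 0, 0, -1], [0.012, 0.64, 0, 0, 0, 0, -1], [0.012, 0.68, 0, 0, 0, 0, -1], [0.012, 0.7, 0, 0, 0, 0, -1], [0.012, 0.7, 0, 0, 0, 0, -1]]])

```text
time_s: 22.85
ee_pos: [0.6014, 0.0468, 0.2885]
eef_rot: [-3.139, 0.0, 1.533]
force: [-0.3, 0.9, -3.4]
grip_width: 0.0117
grip_force: 40.0
```

```bash
python3 - <<'E'
from h import *
W=wrist(); o=W[0]; print(o["ee_pos"],o["eef_rot"],o["force"],o["grip_width"])
cv2.imwrite("pics/w5.png",W[1]["frame"][:,:,::-1])
c=camera("scene"); cv2.imwrite("pics/s5.png",c["frame"][:,:,::-1])
o_,w,P,d,oo=W; z=P[...,2]
m=big((z>.285)&(z<.305)&(abs(P[...,0]-o["ee_pos"][0])<.03)); r=rect(plane(d,oo,m,o["ee_pos"][2]+.006)); print('bar',r,m.sum())
tubslids(camera("top"))
E
```

```text
[0.6014271  0.04679662 0.28850578] [-3.13949148e+00  1.14532978e-04  1.53266797e+00] [-0.26056389  0.91674889 -3.37500784] 0.01168304579471977
bar ((604.2973022460938, 60.10050964355469), (86.06525421142578, 37.01045227050781), 73.4964370727539) 7787
tub red [ 606.5 -279. ] 38.9 668 z 0.0742
lid red - 14
tub yellow [ 656.2 -172.4] 38.6 654 z 0.0741
lid yellow - 3
tub green [ 535.4 -375. ] 37.4 605 z 0.0746
lid green - 0
tub blue [ 469.9 -470.7] 38.4 662 z 0.0739
lid blue - 0
```

View pics/w5.png

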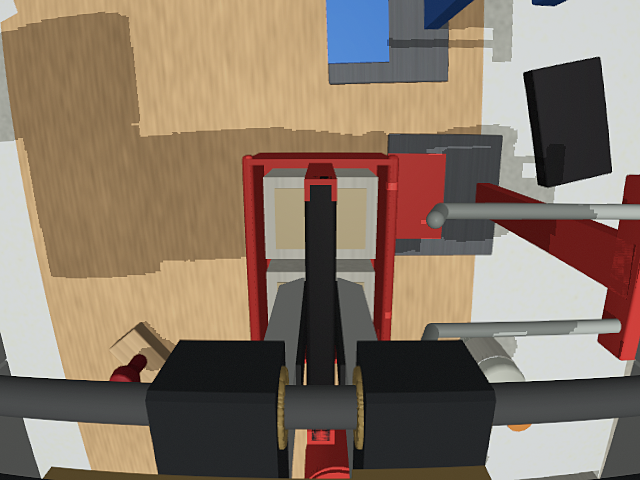

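View pics/s5.png

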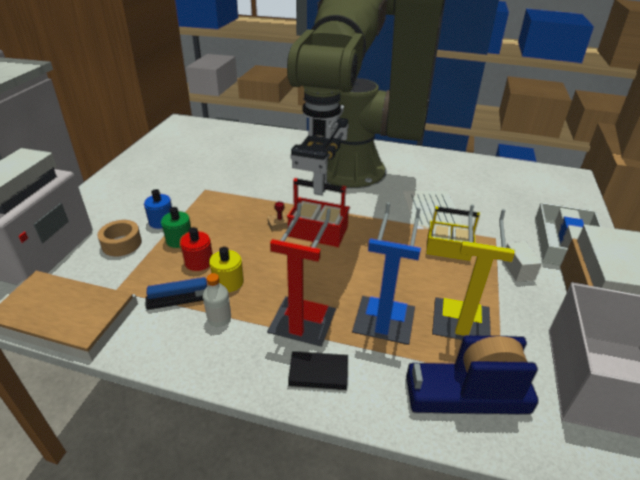

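Wrist and scene views: the basket hangs level, its bar squarely ahead of the red prongs, whose tips are at (437,218) and (430,330).

Request:
play_rows(motion=[[[0.003, 0.06, 0, 0, 0, 0, -1], [0.006, 0.14, 0, 0, 0, 0, -1], [0.01, 0.22, 0, 0, 0, 0, -1], [0.012, 0.3, 0, 0, 0, 0, -1], [0.014, 0.35, 0, 0, 0, 0, -1], [0.014, 0.378, 0, 0, 0, 0, -1], [0.014, 0.378, 0, 0, 0, 0, -1], [0.014, 0.378, 0, 0, 0, 0, -1]]])

```text
time_s: 23.8
ee_pos: [0.6956, 0.0467, 0.29]
eef_rot: [-3.141, -0.0, 1.532]
force: [-0.5, 0.3, -3.6]
grip_width: 0.0115
grip_force: 40.0
```

```bash
python3 - <<'E'
from h import *
W=wrist(); o=W[0]; print(o["ee_pos"],o["eef_rot"],o["force"],o["grip_width"])
cv2.imwrite("pics/w6.png",W[1]["frame"][:,:,::-1])
E
```

```text
[0.69557541 0.04673281 0.29002437] [-3.14147365e+00 -1.57305951e-05  1.53221464e+00] [-0.50730436  0.25350026 -3.62482661] 0.011459722364404656
```

View pics/w6.png

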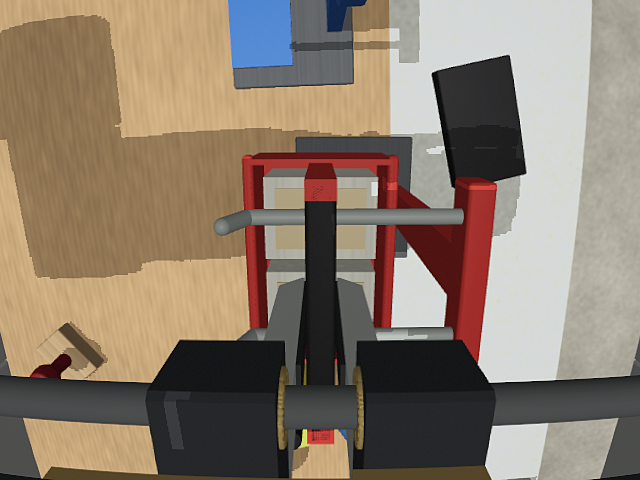

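Both prongs run under the bar, inside the uprights. Now I lower it and release.

Request:
play_rows(motion=[[[0, 0, 0.03, 0, 0, 0, -1], [0, 0, 0.06, 0, 0, 0, -1], [0, 0, 0.09, 0, 0, 0, -1], [0, 0, 0.11, 0, 0, 0, -1], [0, 0, 0.12, 0, 0, 0, -1], [0, 0, 0.128, 0, 0, 0, -1], [0, 0, 0.132, 0, 0, 0, -1], [0, 0, 0.135, 0, 0, 0, -1], [0, 0, 0.135, 0, 0, 0, -1]]])

```text
time_s: 24.75
ee_pos: [0.6961, 0.0467, 0.2562]
eef_rot: [3.141, -0.0, 1.532]
force: [0.7, -0.8, -2.8]
grip_width: 0.0119
grip_force: 40.0
```

Request:
play_rows(motion=[[[0, 0, 0.004, 0, 0, 0, -1], [0, 0, 0.006, 0, 0, 0, -1], [0, 0, 0.006, 0, 0, 0, -0.6], [0, 0, 0.006, 0, 0, 0, -0.3], [0, 0, 0.006, 0, 0, 0, -0.3], [0, 0, 0.006, 0, 0, 0, -0.3], [0, 0, -0.06, 0, 0, 0, -0.3], [0, 0, -0.15, 0, 0, 0, -0.3], [0, 0, -0.25, 0, 0, 0, -0.3], [0, 0, -0.35, 0, 0, 0, -0.3]]])

```text
time_s: 25.75
ee_pos: [0.6959, 0.0467, 0.3446]
eef_rot: [-3.141, 0.0, 1.532]
force: [0.2, 0.1, -0.0]
grip_width: 0.0335
grip_force: 0.0
```

```bash
python3 - <<'E'
from h import *
W=wrist(); o=W[0]; print(o["ee_pos"],o["eef_rot"],o["force"],o["grip_width"])
cv2.imwrite("pics/w7.png",W[1]["frame"][:,:,::-1])
c=camera("top"); baskets(c);tubslids(c)
E
```

```text
[0.69589946 0.04667019 0.34461892] [-3.14148836e+00  1.31745433e-05  1.53210676e+00] [ 0.21117876  0.05544664 -0.03314195] 0.03348570033720796
red few
basket yellow [358.4 354.6] [ 82.7 122.6] 0.9
  bar [358.5 353.2] [ 12.3 121.7] 2.1 256
tub red [ 606.5 -279.2] 38.8 664 z 0.0745
lid red - 14
tub yellow [ 656.1 -172.3] 38.7 656 z 0.0744
lid yellow - 1
tub green [ 535.6 -375. ] 37.4 607 z 0.0748
lid green - 0
tub blue [ 469.8 -470.7] 38.3 660 z 0.0741
lid blue - 0
```

View pics/w7.png

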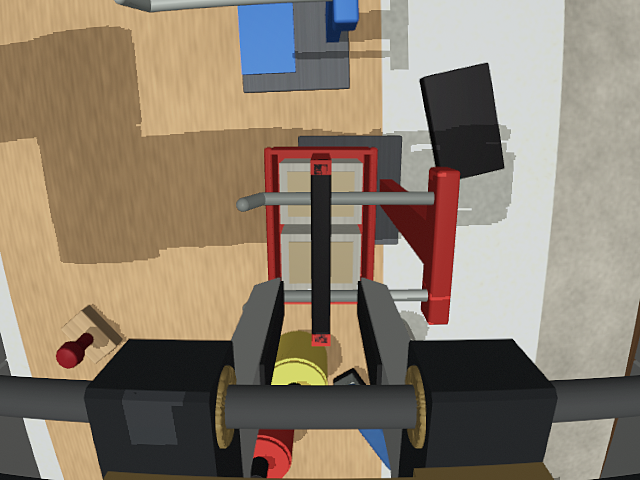

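The red basket hangs on both red prongs, with the bar clear of the tips and the cross piece. On to the yellow basket.

Request:
play_rows(motion=[[[0, -0.15, -0.02, 0, 0, 0, -0.3], [0, -0.3, -0.02, 0, 0, 0, 0], [0.05, -0.45, -0.02, 0, 0, -0.0098, 0.2], [0.1, -0.6, 0, 0, 0, -0.0098, 0.2], [0.2, -0.75, 0, 0, 0, -0.0098, 0.2], [0.28, -0.9, 0, 0, 0, -0.0098, 0.2], [0.362, -0.975, 0, 0, 0, -0.0098, 0.2], [0.362, -0.975, 0, 0, 0, -0.0098, 0.2], [0.362, -0.975, 0, 0, 0, -0.0098, 0.2], [0.362, -0.975, 0, 0, 0, -0.0098, 0.2]]])

```text
time_s: 26.85
ee_pos: [0.4564, 0.146, 0.343]
eef_rot: [-3.141, 0.0, 1.593]
force: [-0.4, -0.3, -0.2]
grip_width: 0.0563
grip_force: 0.0
```

Request:
play_rows(motion=[[[0.18, -0.08, 0.05, 0, 0, 0, 0.2], [0.36, -0.16, 0.15, 0, 0, 0, 0.2], [0.54, -0.24, 0.25, 0, 0, 0, 0.2], [0.72, -0.32, 0.35, 0, 0, 0, 0.2], [0.84, -0.374, 0.44, 0, 0, 0, 0.2], [0.84, -0.374, 0.468, 0, 0, 0, 0.2], [0.84, -0.374, 0.468, 0, 0, 0, 0.2], [0.84, -0.374, 0.468, 0, 0, 0, 0.2], [0.84, -0.374, 0.468, 0, 0, 0, 0.2], [0.84, -0.374, 0.468, 0, 0, 0, 0.2]]])

```text
time_s: 27.85
ee_pos: [0.3585, 0.3537, 0.2275]
eef_rot: [3.14, -0.001, 1.592]
force: [0.2, 0.3, -0.7]
grip_width: 0.0564
grip_force: 0.0
```

```bash
python3 - <<'E'
from h import *
W=wrist(); o=W[0]; print(o["ee_pos"],o["eef_rot"],o["qpos"]); wb(W)
tubslids(camera("top"))
E
```

```text
[0.3585442  0.35371227 0.22753112] [ 3.14044936e+00 -8.71660068e-04  1.59205277e+00] [ 7.05905038e-01  1.93134060e-01  1.64663163e+00 -4.95957556e-05
  1.30039009e+00  6.84662307e-01]
bar [360.2 357.8] [ 12.  117.2] 2.06 3487
tub red [ 606.5 -279.1] 38.9 659 z 0.0743
lid red - 13
tub yellow [ 656.2 -172.3] 38.6 654 z 0.0742
lid yellow - 4
tub green [ 535.6 -375. ] 37.4 610 z 0.0746
lid green - 0
tub blue [ 469.7 -470.8] 38.3 656 z 0.0741
lid blue - 1
```

Request:
play_rows(motion=[[[0.008, 0.004, 0.1, 0, 0, -0.0023, 0.2], [0.008, 0.004, 0.2, 0, 0, -0.0023, 0.2], [0.008, 0.004, 0.3, 0, 0, -0.0023, 0.2], [0.008, 0.004, 0.37, 0, 0, -0.0023, 0.2], [0.008, 0.004, 0.408, 0, 0, -0.0023, 0.2], [0.008, 0.004, 0.408, 0, 0, -0.0023, -1], [0.008, 0.004, 0.408, 0, 0, -0.0023, -1], [0.008, 0.004, 0.408, 0, 0, -0.0023, -1], [0.008, 0.004, 0.408, 0, 0, -0.0023, -1], [0.008, 0.004, 0.408, 0, 0, -0.0023, -1]]])

```text
time_s: 28.95
ee_pos: [0.3588, 0.3565, 0.1252]
eef_rot: [3.141, -0.001, 1.608]
force: [-1.0, -0.8, 0.5]
grip_width: 0.02
grip_force: 0.0
```

Request:
play_rows(motion=[[[0, 0, 0, 0, 0, 0, -1], [0, 0, 0, 0, 0, 0, -1], [0, 0, -0.06, 0, 0, 0, -1], [0, 0, -0.16, 0, 0, 0, -1], [0, 0, -0.28, 0, 0, 0, -1], [0, 0, -0.42, 0, 0, 0, -1], [0, 0, -0.55, 0, 0, 0, -1], [0, 0, -0.63, 0, 0, 0, -1], [0, 0, -0.66, 0, 0, 0, -1], [0, 0, -0.66, 0, 0, 0, -1]]])

```text
time_s: 29.95
ee_pos: [0.3586, 0.3564, 0.2897]
eef_rot: [3.141, -0.0, 1.608]
force: [-0.9, 0.4, -3.2]
grip_width: 0.0116
grip_force: 40.0
```

Request:
play_rows(motion=[[[0.02, 0.05, 0, 0, 0, 0.0032, -1], [0.05, 0.14, 0, 0, 0, 0.0032, -1], [0.08, 0.24, 0, 0, 0, 0.0032, -1], [0.1, 0.34, 0, 0, 0, 0.0032, -1], [0.12, 0.43, 0, 0, 0, 0.0032, -1], [0.14, 0.5, 0, 0, 0, 0.0032, -1], [0.15, 0.54, 0, 0, 0, 0.0032, -1], [0.15, 0.55, 0, 0, 0, 0.0032, -1], [0.15, 0.55, 0, 0, 0, 0.0032, -1]]])

```text
time_s: 30.85
ee_pos: [0.4944, 0.3987, 0.288]
eef_rot: [-3.14, 0.001, 1.588]
force: [0.6, 0.3, -3.3]
grip_width: 0.0117
grip_force: 40.0
```

```bash
python3 - <<'E'
from h import *
W=wrist(); o=W[0]; print(o["ee_pos"],o["eef_rot"],o["force"],o["grip_width"])
cv2.imwrite("pics/w8.png",W[1]["frame"][:,:,::-1])
_,w,P,d,oo=W; z=P[...,2]
for s in(1,-1): # prongs seen by wrist
    b=(P[...,0]>.58)&(P[...,0]<.64)&(abs(P[...,1]-.3985-s*.033)<.02)&(z>.235)&(z<.265)
    if b.sum()>20: q=plane(d,oo,b,.25); print(s,np.polyfit(q[:,0]-.594,q[:,1]*1e3,1),b.sum())
m=big(cmask(w,'yellow')&(z>.245)&(z<.265)&(P[...,0]>.62)); print('cross',rect(plane(d,oo,m,.255)),m.sum())
E
```

```text
[0.49441854 0.39874083 0.28801972] [-3.13954239e+00  1.37507339e-03  1.58780273e+00] [ 0.5956085   0.29395386 -3.26921644] 0.01166404882563093
1 [ 13.15469967 434.09558797] 1839
-1 [ 11.717332   371.40946341] 1619
cross ((658.3838500976562, 387.7219543457031), (13.249393463134766, 69.26899719238281), 5.460761070251465) 1302
```

View pics/w8.png

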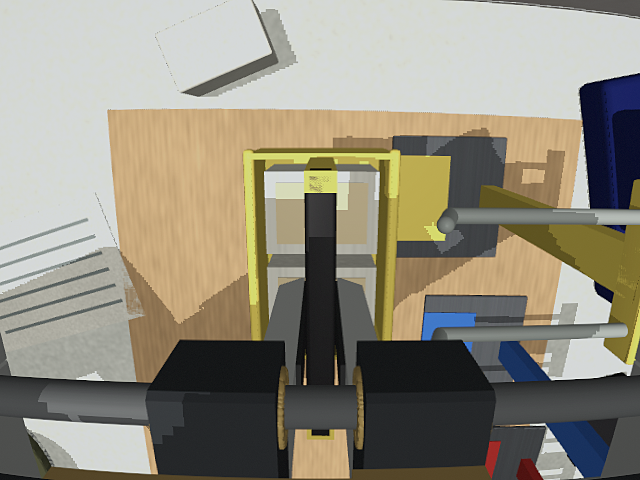

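The yellow basket hangs level ahead of its prongs, whose tips are at (447,220) and (440,333). I'll advance it.

Request:
play_rows(motion=[[[0, 0.06, 0, 0, 0, 0, -1], [0, 0.14, 0, 0, 0, 0, -1], [0, 0.22, 0, 0, 0, 0, -1], [0, 0.3, 0, 0, 0, 0, -1], [0, 0.36, 0, 0, 0, 0, -1], [0, 0.398, 0, 0, 0, 0, -1], [0, 0.398, 0, 0, 0, 0, -1], [0, 0.398, 0, 0, 0, 0, -1]]])

```text
time_s: 31.7
ee_pos: [0.5935, 0.4008, 0.2895]
eef_rot: [-3.141, 0.0, 1.588]
force: [-0.4, 0.0, -2.9]
grip_width: 0.0111
grip_force: 40.0
```

```bash
python3 - <<'E'
from h import *
W=wrist(); o=W[0]; print(o["ee_pos"],o["eef_rot"],o["force"],o["grip_width"])
cv2.imwrite("pics/w9.png",W[1]["frame"][:,:,::-1])
E
```

```text
[0.59350798 0.40077433 0.28947719] [-3.14111594e+00  1.43899714e-04  1.58826976e+00] [-0.39071557  0.01278566 -2.94928962] 0.011104152178815541
```

View pics/w9.png

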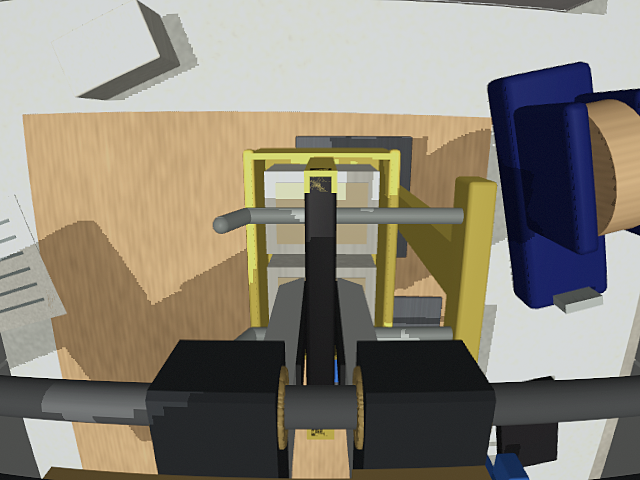

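The yellow prongs are under the bar, inside the uprights, the same as for red. Now I lower, seat and release it.

Request:
play_rows(motion=[[[0, 0, 0.03, 0, 0, 0, -1], [0, 0, 0.06, 0, 0, 0, -1], [0, 0, 0.09, 0, 0, 0, -1], [0, 0, 0.11, 0, 0, 0, -1], [0, 0, 0.12, 0, 0, 0, -1], [0, 0, 0.128, 0, 0, 0, -1], [0, 0, 0.134, 0, 0, 0, -1], [0, 0, 0.138, 0, 0, 0, -1], [0, 0, 0.138, 0, 0, 0, -1]]])

```text
time_s: 32.65
ee_pos: [0.5942, 0.4007, 0.2556]
eef_rot: [3.141, -0.0, 1.588]
force: [-0.5, 0.9, -1.9]
grip_width: 0.0117
grip_force: 40.0
```

Request:
play_rows(motion=[[[0, 0, 0, 0, 0, 0, -0.6], [0, 0, 0, 0, 0, 0, -0.3], [0, 0, 0, 0, 0, 0, -0.3], [0, 0, 0, 0, 0, 0, -0.3], [0, 0, -0.06, 0, 0, 0, -0.3], [0, 0, -0.15, 0, 0, 0, -0.3], [0, 0, -0.25, 0, 0, 0, -0.3], [0, 0, -0.4, 0, 0, 0, -0.3], [0, -0.15, -0.4, 0, 0, 0, -0.3], [0, -0.3, -0.4, 0, 0, 0, -0.3]]])

```text
time_s: 33.65
ee_pos: [0.5191, 0.3995, 0.3555]
eef_rot: [3.14, -0.001, 1.587]
force: [-0.2, 0.5, -0.2]
grip_width: 0.0326
grip_force: 0.0
```

Request:
play_rows(motion=[[[-0.2, -0.2, 0, 0, 0, 0, -0.3], [-0.4, -0.4, 0, 0, 0, 0, -0.3], [-0.6, -0.6, 0, 0, 0, 0, -0.3], [-0.7, -0.7, 0, 0, 0, 0, -0.3], [-0.7, -0.7, 0, 0, 0, 0, -0.3], [-0.7, -0.7, 0, 0, 0, 0, -0.3], [-0.7, -0.7, 0, 0, 0, 0, -0.3], [-0.7, -0.7, 0, 0, 0, 0, -0.3]]])

```text
time_s: 34.45
ee_pos: [0.3477, 0.2219, 0.3552]
eef_rot: [3.141, -0.0, 1.588]
force: [-0.1, 0.1, 0.5]
grip_width: 0.0329
grip_force: 0.0
```

```bash
python3 - <<'E'
from h import *
o=get_obs(); print(o["ee_pos"],o["force"],o["time_s"])
c=camera("top"); tubslids(c); cv2.imwrite("pics/t9.png",c["frame"][:,:,::-1])
s=camera("scene"); cv2.imwrite("pics/s9.png",np.hstack([cv2.resize(c["frame"][120:400,110:530],(800,533))])[:,:,::-1]); 
cv2.imwrite("pics/s10.png",cv2.resize(s["frame"][130:370,130:550],(800,457))[:,:,::-1])
P,d,oo=cloud(c); z=P[...,2]
for n,x,y in(('red',.696,.0454),('yellow',.594,.3985)):
    H=cv2.cvtColor(c["frame"],cv2.COLOR_RGB2HSV)
    b=(abs(P[...,0]-x)<.03)&(abs(P[...,1]-y)<.075)&(z>.252)&(z<.275)&(H[...,2]<60)
    if b.sum()>10: print(n,rect(plane(d,oo,b,.262)),b.sum(),np.nanmedian(z[b]))
E
```

```text
[0.34774854 0.22189956 0.35524821] [-0.05581915  0.08928297  0.45656683] 34.45
tub red [ 639.3 -281.8] 38.9 660 z 0.0741
lid red - 14
tub yellow [ 656.3 -172.5] 38.5 647 z 0.0743
lid yellow - 1
tub green [ 535.6 -375.1] 37.4 608 z 0.0744
lid green - 0
tub blue [ 469.9 -470.6] 38.4 666 z 0.0744
lid blue - 1
red ((693.8695068359375, 45.68116760253906), (96.90393829345703, 10.322999000549316), 87.73946380615234) 175 0.26091758020840716
yellow ((593.6044921875, 400.6566162109375), (11.899895668029785, 101.22461700439453), 1.3631037473678589) 187 0.2611891719351056
```

View pics/s9.png

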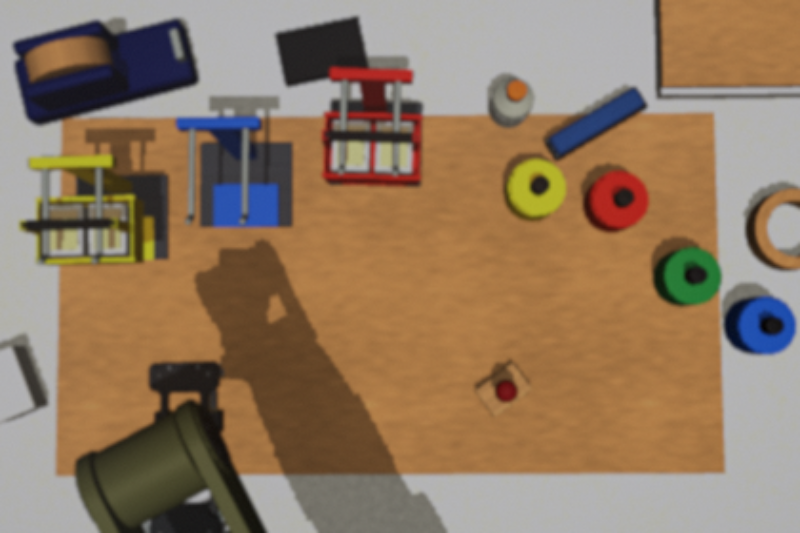

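View pics/s10.png

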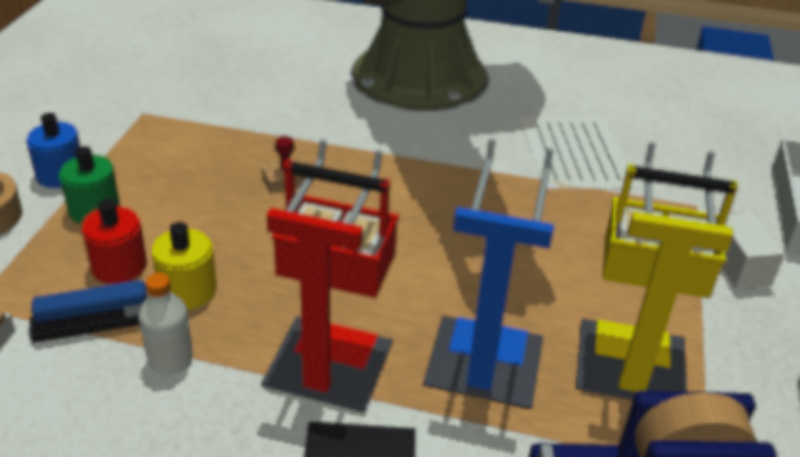

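Both baskets hang on both prongs. The red tub was knocked to (639,-282) with its lid still on. I'll let things settle for 1 s, recheck and hand in.

Request:
play_rows(motion=[[[0, 0, 0, 0, 0, 0, -0.3], [0, 0, 0, 0, 0, 0, -0.3], [0, 0, 0, 0, 0, 0, -0.3], [0, 0, 0, 0, 0, 0, -0.3], [0, 0, 0, 0, 0, 0, -0.3], [0, 0, 0, 0, 0, 0, -0.3], [0, 0, 0, 0, 0, 0, -0.3], [0, 0, 0, 0, 0, 0, -0.3], [0, 0, 0, 0, 0, 0, -0.3], [0, 0, 0, 0, 0, 0, -0.3]]])

```text
time_s: 35.55
ee_pos: [0.3472, 0.2214, 0.3552]
eef_rot: [3.142, -0.0, 1.588]
force: [0.5, -0.1, -0.6]
grip_width: 0.0327
grip_force: 0.0
```

```bash
python3 - <<'E'
from h import *
from station import workorder
c=camera("top"); P,d,oo=cloud(c); z=P[...,2]; V=cv2.cvtColor(c["frame"],cv2.COLOR_RGB2HSV)[...,2]
for n,x,y in(('red',.696,.0454),('yellow',.594,.3985)):
    b=(abs(P[...,0]-x)<.03)&(abs(P[...,1]-y)<.075)&(z>.252)&(z<.275)&(V<60); print(n,rect(plane(d,oo,b,.262)),np.nanmedian(z[b]))
ok=True
for n,x,y in(('red',.6393,-.2818),('yellow',.6563,-.1725),('green',.5356,-.3751),('blue',.4699,-.4706)):
    r=np.hypot(P[...,0]-x,P[...,1]-y); m=(r<.034)&cmask(c,n)&(z>.06)&(z<.085); Q=P[m]
    k=np.linalg.lstsq(np.c_[Q[:,:2]-[x,y],np.ones(len(Q))],Q[:,2],rcond=None)[0]
    t=(r<.04)&(z>.095)&(z<.12); kn=circ(plane(d,oo,t,.107))[0]
    print(n,'z %.4f tilt %.2f %.2f'%(k[2],*np.degrees(k[:2])),'knob',kn); ok&=abs(k[2]-.0745)<.0015 and abs(k[:2]).max()<.04
print(ok)
if ok: print(workorder.hand_in())
E
```

```text
red ((693.8573608398438, 45.682010650634766), (96.90042114257812, 10.3537015914917), 87.79106903076172) 0.2615948368223573
yellow ((593.5750732421875, 400.6560974121094), (11.920208930969238, 101.22590637207031), 1.4209375381469727) 0.26175633818622357
red z 0.0748 tilt -0.16 -1.04 knob [ 638.4 -283.1]
yellow z 0.0748 tilt -0.02 -0.42 knob [ 655.7 -174.1]
green z 0.0747 tilt 0.08 -0.84 knob [ 535.3 -374.8]
blue z 0.0748 tilt -0.01 -0.72 knob [ 469.  -469.5]
True
the job is handed in; nothing more can be done
None
```

The job is handed in at about 36 s: all four lids are seated level on their own tubs, and the red and yellow baskets hang still on both prongs of their own hooks (there was no blue basket); the red tub was found about 3 cm aside late in the run, upright with its lid still seated.

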